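# Nest the rinsed labware

## Task

Put the rinsed labware away as one nest, from largest to smallest: first stand the yellow beaker in the blue dish, then stand the orange tall beaker in the yellow beaker, each upright on the floor of the one around it. Lower them in rather than dropping them, leave the dish standing where it is, and do not disturb the other bottles, vials and the jug.

Things in the scene. Friction and masses are not known exactly. Their poses are not given: they have to be found in the camera images.
- dish_center (a point): wide low blue plastic dish, round and open at the top: outside 100 mm across, inside 92 mm, 48 mm tall, floor 5 mm thick, 140 g or so. The point is on its axis, half-way up (24 mm above its underside); its z axis points up through the mouth. It stands loose on the table.
- beaker_center (a point): middle-sized yellow plastic beaker with black graduation marks on one side, straight-sided, round, open at the top: outside 62 mm across, inside 55 mm, 80 mm tall, floor 5 mm thick, 80 g or so. The point is on its axis, half-way up (40 mm above its underside); z points up through the mouth. Standing on the dish's floor, its rim is 37 mm higher than the dish's rim, so it can be held by the outside of its upper part.
- tall_center (a point): narrow tall orange plastic beaker with black graduation marks on one side, straight-sided, round, open at the top: outside 42 mm across, 110 mm tall, 60 g or so. The point is on its axis, half-way up (55 mm above its underside); z points up through the mouth. Standing on the yellow beaker's floor, its rim is 35 mm higher than the yellow beaker's rim.
- amber_vial_center (a point): bystander, loose: small amber glass vial with a white cap, 28 mm across, 50 mm tall. The point is on its axis, 25 mm above its underside.
- dark_vial_center (a point): bystander, loose: small dark grey vial with a black cap, 30 mm across, 45 mm tall. The point is on its axis, 22.5 mm above its underside.
- green_bottle_center (a point): bystander, loose: green reagent bottle with a red cap, 54 mm across, 110 mm tall. The point is on its axis, 55 mm above its underside.
- wash_bottle_center (a point): bystander, loose: white wash bottle, 68 mm across, with a blue cap and a bent blue spout, 203 mm tall in all. The point is on its axis, 70 mm above its underside.
- jug_center (a point): bystander, loose: large white measuring jug with a side handle, 110 mm across, 130 mm tall; not part of the nest. The point is on its axis, 65 mm above its underside.
There are look-alikes about, which are no part of the job. Leave any purple look-alike of the part that bears tall_center alone.

How it is judged:
By the outcome, as a careful person would: the job done as asked, in the order asked, and still so for the second after the job is handed in, with the robot touching nothing.
It also fails if it takes over 67 s, if anything falls off the work surface, if the arm or the gripper's body presses on something with over 40 N, if the wrist force passes 120 N, or if a joint passes its speed limit or range.

## Robot

A 6-joint arm with a two-finger parallel gripper is mounted at the origin on the work surface. World frame = base frame: x ahead of the robot, y to its left, z up, the work surface at z = 0. Lengths are in mm, angles in rad, forces in N, time in s.
With the tool pointing down it reaches from about 300 to 750 mm from the base axis. Payload 8.5 kg.
Tool frame: the origin (TCP) lies at the very end of the fingers, on their centre line; the grasp point (between the pads) lies 19 mm behind it; z points along the fingers, y is the line along which they close (so a half turn about z gives the same grasp; the last joint's range is limited). The gripper opens to 88 mm and grips with 3 to 60 N. Pads are 18 mm wide; open, the fingers measure 123 mm over their backs; the gripper's body (75 mm by 187 mm) begins 45 mm behind the grasp point.
Start: joints at [-1.334, 0.381, 1.297, -0, 1.464, -0.215], TCP at [240.114, -494.799, 238.748] pointing down, gripper open.
Joint ranges: [-3.11, 3.11], [-0.89, 2.33], [0.22, 2.48], [-1.42, 4.56], [0.17, 2.85], [-2.88, 2.88]. Speed limits (rad/s): [2.39, 2.39, 3.14, 3.14, 3.14, 3.14].

## Interface

Orientations are given as a unit quaternion [w, x, y, z].
In Python, from cell import robot gives the robot as it stands.
- The arm moves only by the tool play_rows, never from a script. Its argument "targets" is a list of rows, each a list of 7 numbers: the shift along the tool's x, y, z in m, then the turn, a rotation vector about the tool's x, y, z in rad, then the gripper command: -1 is fully open, 1 is shut, values between are in proportion. A call has 1 to 12 rows; each row is the pose to reach, as a shift and turn from the pose commanded when the call began, along the tool's axes at that moment; what a row does not reach only later rows make up. A row lasts 1/10 s, in which the tool goes at most 50 mm and 8.59 degrees, less where a joint would pass 70% of its speed; a pose out of reach is approached as far as the arm can. A call with a gripper value outside its range is refused whole. The fingers move at their own pace and stop on an object; "newtons" is the grip in N (left out, the last holds). Time passes only in rows, so rows that repeat a pose let the fingers close. It gives the time, the measured TCP pose, the force, the opening and the grip force at its end, in the units of the state.
- robot.sense(): the state, without advancing time (a new reading comes with each control period).
- robot.grab_frame(name): name is "scene" or "top" or "wrist"; returns the picture (420x560x3 uint8, blue, green, red); there is no depth.
- robot.get_calibration(name): a dict with "vertical_fov" (degrees; the focal length in pixels is half the picture's height over the tangent of half this angle, whatever the lens; pixels are square), "cx", "cy" (the principal point, pixels), "distortion" ([k1, k2, p1, p2, k3] as OpenCV has them; the pictures are not rectified), "R" (3x3) and "t" (3): a world point X has camera coordinates R X + t. Camera axes: x right, y down, z forward; pixel columns grow to the right and rows downward; lengths in mm; the calibration is good to about 2 mm. A picture is of the moment at which its call begins: read the wrist's pose just before it. get_calibration takes no time and is no camera call; for the wrist camera it gives the pose at the moment of the call.
- robot.hand_in(): hands the job in; it is judged then, once.
The state is a dict: "time_s": time; "qpos": joint angles; "joint_velocities": joint speeds; "tau": joint torques, N m; "tool_pos": TCP position; "orientation": TCP orientation; "force": force on the tool from outside, world axes, zero at the start; "moment": the same for the moment, N m; "finger_gap": opening from 0.0 (shut) to 1.0 (fully open); "grip_force": force on a finger pad.
Only numpy, scipy, OpenCV 4.12 (cv2) and the standard library are available. Lean on these libraries where they do the work, as an engineer would, in place of code of your own. Each camera call takes 0.05 s, during which the arm holds its last target. There are 200 camera calls.

## Working session

There is one attempt and no reset: what is moved stays moved. The work goes in short steps, Python scripts to look and compute and a tool call to move; the robot and the scene stay as the last step left them, time stands still between calls to the robot, and variables do not carry over. Pictures are saved under pics/ and viewed, at most 10 in all, crops included, and the job is handed in when it is done.

Besides the shell and the picture viewer there is one more tool, called after "Call:" as name(argument=value, ...) on one line, values as JSON. play_rows: Moves the arm, as the interface text tells. Its arguments: {"type":"object","properties":{"targets":{"type":"array","items":{"type":"array","items":{"type":"number"}}},"newtons":{"type":"number"}},"required":["targets"]}

```bash
mkdir -p pics; python3 - <<'E'
from cell import robot
import cv2
print(robot.sense())
for n in("scene","top"):
    cv2.imwrite(f"pics/{n}0.png",robot.grab_frame(n)); print(robot.get_calibration(n))
print(robot.get_calibration("wrist"))
E
```

```text
{'time_s': 0.0, 'qpos': array([-1.33432183e+00,  3.81178792e-01,  1.29824004e+00,  1.36918120e-05,
        1.46360104e+00, -2.15309891e-01]), 'joint_velocities': array([-0.0022065 , -0.00018697,  0.00043017,  0.00182977,  0.00033619,
        0.00065964]), 'tau': array([ 1.78936290e-03, -4.37925839e+01, -2.24554002e+01,  7.13999220e-02,
        3.52697563e-02, -1.14362194e-04]), 'tool_pos': array([ 240.0442441 , -494.54512431,  238.15400063]), 'orientation': array([-7.13641937e-04,  9.74594582e-01,  2.23975201e-01, -7.45787892e-07]), 'force': array([-0.90770588, -0.30606323, -0.41095173]), 'moment': array([ 0.02855767, -0.05300339, -0.06342307]), 'grip_force': 0.0, 'finger_gap': 0.9968719831846873}
{'vertical_fov': 57.62011563780841, 'cx': 277.99658374970136, 'cy': 211.18788585635886, 'distortion': array([-0.04473886,  0.        ,  0.        ,  0.        ,  0.        ]), 'R': array([[-0.0782778 ,  0.99692209, -0.0043502 ],
       [ 0.67567751,  0.04984434, -0.73551033],
       [-0.73302967, -0.06051346, -0.67749954]]), 't': array([  32.71868473, -355.66009527, 1136.4291297 ])}
{'vertical_fov': 48.605665154427626, 'cx': 280.26785943308647, 'cy': 215.25251076743635, 'distortion': array([-0.02809194,  0.        ,  0.        ,  0.        ,  0.        ]), 'R': array([[ 0.0091184 , -0.99993221, -0.00724026],
       [-0.99156195, -0.00810526, -0.12938007],
       [ 0.12931262,  0.0083589 , -0.99156864]]), 't': array([ -7.46591062, 579.50114699, 846.45530161])}
{'vertical_fov': 62.663558560850014, 'cx': 279.1218587077168, 'cy': 205.6113047573656, 'distortion': array([-0.0821474,  0.       ,  0.       ,  0.       ,  0.       ]), 'R': array([[ 0.4367852 , -0.89956527, -0.00100385],
       [-0.86453505, -0.42008409,  0.2758777 ],
       [-0.2485917 , -0.11963143, -0.96119222]]), 't': array([-550.7938598 ,  -39.45531245,  390.02063447])}
```

View pics/scene0.png

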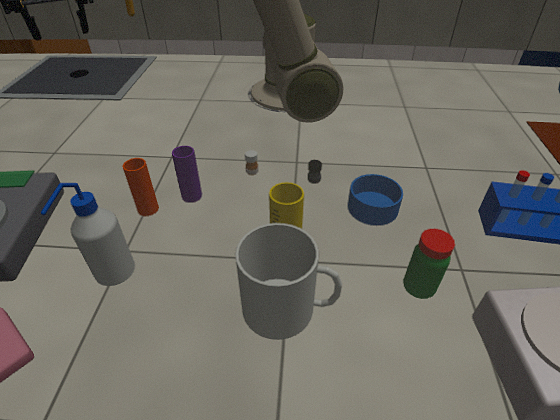

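View pics/top0.png

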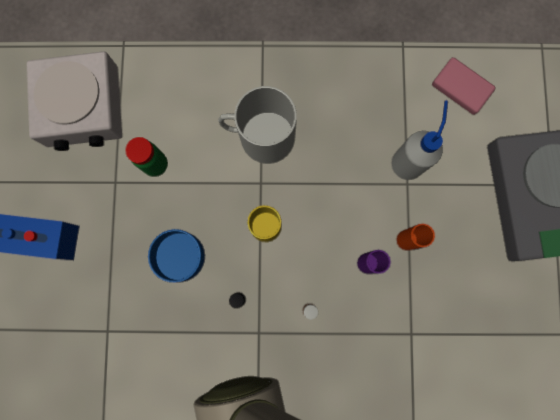

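The top view shows the yellow beaker at (265,223), blue dish (177,256), orange tall (418,237) and the purple look-alike (374,262). The jug (267,125) is the tall neighbour of the yellow beaker. The blue rack (38,238) isn't the dish.

Now I'll locate everything by silhouette fit.

```bash
cat > h.py <<'E'
import numpy as np, cv2
from scipy.optimize import minimize
def K(c):
    f=210/np.tan(np.radians(c["vertical_fov"]/2)); return np.array([[f,0,c["cx"]],[0,f,c["cy"]],[0,0,1.]])
def proj(c,P): return cv2.projectPoints(np.asarray(P,float).reshape(-1,3),cv2.Rodrigues(c["R"])[0],np.asarray(c["t"],float),K(c),c["distortion"])[0][:,0]
def ray(c,uv,z):
    n=cv2.undistortPoints(np.array([[uv]],float),K(c),c["distortion"])[0,0]
    d=c["R"].T@[n[0],n[1],1]; o=-c["R"].T@c["t"]; return o+d*(z-o[2])/d[2]
def sil(c,x,y,d,h,z0=0,S=4):
    a=np.linspace(0,2*np.pi,60); P=[[x+d/2*np.cos(t),y+d/2*np.sin(t),z] for z in(z0,z0+h) for t in a]
    m=np.zeros((420*S,560*S),np.uint8); cv2.fillConvexPoly(m,cv2.convexHull(((proj(c,P)+.5)*S).astype(np.int32)),255)
    return cv2.resize(m,(560,420),interpolation=cv2.INTER_AREA)/255.
def mask(im,lo,hi,near=None):
    m=cv2.inRange(cv2.cvtColor(im,cv2.COLOR_BGR2HSV),lo,hi)
    n,l,s,ce=cv2.connectedComponentsWithStats(m)
    i=1+np.argmax(s[1:,4]) if near is None else 1+np.argmin(np.hypot(*(ce[1:]-near).T)+1e3*(s[1:,4]<30))
    m=(l==i).astype(np.uint8)
    cs,_=cv2.findContours(m,cv2.RETR_EXTERNAL,cv2.CHAIN_APPROX_NONE); cv2.drawContours(m,[cv2.convexHull(np.vstack(cs))],-1,1,-1)
    return m.astype(float)
def fit(views,x0,d,h,z0=0):
    f=lambda p:sum(np.abs(sil(c,*p,d,h,z0)-m).sum()/m.sum() for c,m in views)
    r=minimize(f,x0,method="Nelder-Mead",options=dict(initial_simplex=[x0,[x0[0]+15,x0[1]],[x0[0],x0[1]+15]],xatol=.1)); return r.x,r.fun
E
python3 - <<'E'
from h import *
from cell import robot
C={n:robot.get_calibration(n) for n in("scene","top")}; I={n:cv2.imread(f"pics/{n}0.png") for n in C}
cols={"dish":((100,120,40),(118,255,255),(177,256),(375,198),100,48),"yellow":((20,120,60),(34,255,255),(265,223),(286,205),62,80),
"orange":((3,150,60),(14,255,255),(418,237),(141,187),42,110),"purple":((125,80,20),(160,255,255),(374,262),(187,174),42,110)}
for k,(lo,hi,a,b,d,h) in cols.items():
    mt,ms=mask(I["top"],lo,hi,a),mask(I["scene"],lo,hi,b); x0=ray(C["top"],a,h/2)[:2]
    print(k,"top",fit([(C["top"],mt)],x0,d,h),"scene",fit([(C["scene"],ms)],x0,d,h), mt.sum(),ms.sum())
for k,uv,z in[("jugrim",(266,115),130),("jugfloor",(268,133),5),("jughandle",(223,120),70),("green",(140,150),110),("wash",(431,142),150),("spout",(445,103),200),("dark",(237,300),45),("amber",(310,312),50)]:
    print(k,ray(C["top"],uv,z).round())
E
```

```text
dish top (array([501.93897169, 195.45860126]), np.float64(0.08233402962237066)) scene (array([492.27652348, 198.34912851]), np.float64(0.42855571496891437)) 2281.0 1640.0
yellow top (array([562.56029086,  27.26274341]), np.float64(0.04963310477565259)) scene (array([554.6351014,  25.5976845]), np.float64(0.24134501938311143)) 978.0 1396.0
orange top (array([ 537.82485936, -250.50785458]), np.float64(0.08612327909887359)) scene (array([ 537.20739517, -251.23349136]), np.float64(0.04198772638826523)) 752.0 1310.0
purple top (array([ 492.07876284, -172.62468731]), np.float64(0.1324861204711017)) scene (array([ 490.24477897, -173.77577122]), np.float64(0.05709283713485394)) 611.0 1176.0
jugrim [744.  23. 130.]
jugfloor [751.  24.   5.]
jughandle [756. 107.  70.]
green [686. 249. 110.]
wash [ 692. -258.  150.]
spout [ 742. -266.  200.]
dark [420.  76.  45.]
amber [400. -58.  50.]
```

Call:
play_rows(targets=[[0.518, -0.329, 0, 0, 0, 0, -1], [0.518, -0.329, 0, 0, 0, 0, -1], [0.518, -0.329, 0, 0, 0, 0, -1], [0.518, -0.329, 0, 0, 0, 0, -1], [0.518, -0.329, 0, 0, 0, 0, -1], [0.518, -0.329, 0, 0, 0, 0, -1], [0.518, -0.329, 0, 0, 0, 0, -1], [0.518, -0.329, 0, 0, 0, 0, -1], [0.518, -0.329, 0, 0, 0, 0, -1], [0.518, -0.329, 0, 0, 0, 0, -1], [0.518, -0.329, 0, 0, 0, 0, -1], [0.518, -0.329, 0, 0, 0, 0, -1]])

```text
time_s: 1.3
tool_pos: [556.0, 17.8, 238.5]
orientation: [-0.0, 0.975, 0.224, -0.0]
force: [0.8, -1.2, 0.3]
finger_gap: 1.001
grip_force: 0.0
```

```bash
cat >> h.py <<'E'
def tool(dw,q):
    from scipy.spatial.transform import Rotation as R
    return R.from_quat([q[1],q[2],q[3],q[0]]).inv().apply(dw)
E
python3 - <<'E'
from h import *
from cell import robot
s=robot.sense(); c=robot.get_calibration("wrist"); im=robot.grab_frame("wrist"); cv2.imwrite("pics/w1.png",im)
print(s["tool_pos"],s["orientation"],"cam",-c["R"].T@c["t"])
a=proj(c,[[562,27,80]])[0]; print(a)
m=mask(im,(18,110,50),(36,255,255),a); print(m.sum(),fit([(c,m)],[562,27],62,80))
E
```

```text
[555.95845915  17.83517956 238.5289006 ] [-4.65837156e-05  9.74568065e-01  2.24091557e-01 -2.40657345e-04] cam [619.34510539  47.2062189  385.47569926]
[271.47210027 176.24718749]
3809.0 (array([562.05034545,  26.34962679]), np.float64(0.04647918500558532))
```

View pics/w1.png

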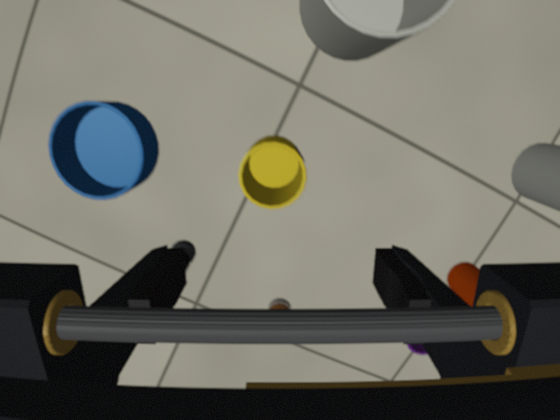

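The close view shows the yellow beaker at (273,172), upright and empty, and the dish at (103,148). The fit agrees with the top view to 1 mm. I'll descend with the fingers either side and grip high on the beaker, TCP at 51 mm.

Call:
play_rows(targets=[[0.0094, -0.0051, 0.03, 0, 0, 0, -1], [0.0094, -0.0051, 0.07, 0, 0, 0, -1], [0.0094, -0.0051, 0.11, 0, 0, 0, -1], [0.0094, -0.0051, 0.14, 0, 0, 0, -1], [0.0094, -0.0051, 0.165, 0, 0, 0, -1], [0.0094, -0.0051, 0.18, 0, 0, 0, -1], [0.0094, -0.0051, 0.1875, 0, 0, 0, -1], [0.0094, -0.0051, 0.1875, 0, 0, 0, -1], [0.0094, -0.0051, 0.1875, 0, 0, 0, 0.2], [0.0094, -0.0051, 0.1875, 0, 0, 0, 1], [0.0094, -0.0051, 0.1875, 0, 0, 0, 1], [0.0094, -0.0051, 0.1875, 0, 0, 0, 1]], newtons=12)

```text
time_s: 2.55
tool_pos: [561.7, 24.5, 51.8]
orientation: [0.0, 0.975, 0.224, 0.0]
force: [-1.5, 0.5, 3.0]
finger_gap: 0.69
grip_force: 11.9
```

```bash
python3 - <<'E'
from h import *
from cell import robot
c=robot.get_calibration("wrist"); im=robot.grab_frame("wrist"); cv2.imwrite("pics/w2.png",im)
s=robot.sense(); print(s["tool_pos"],s["finger_gap"],s["grip_force"],s["force"])
E
python3 - <<'E'
import sys; sys.path.insert(0,".")
import os; os.chdir(".")
from h import *
from cell import robot
# dish from w1 (calibration recomputed by shift of tool: pure translation)
s=robot.sense(); c=robot.get_calibration("wrist"); im=cv2.imread("pics/w1.png")
c=dict(c); C=-c["R"].T@c["t"]; C=np.array([619.345,47.206,385.476]); c["t"]=-c["R"]@C
m=mask(im,(98,110,30),(120,255,255),(103,148)); print(m.sum(),fit([(c,m)],[502,195],100,48))
E
```

```text
[561.7366206   24.47866571  51.85741311] 0.693566167160211 11.925932524136442 [-1.44459968 -0.28233072  4.21503098]
8317.0 (array([501.45090801, 195.03198043]), np.float64(0.064103053750056))
```

Call:
play_rows(targets=[[0, 0, -0.01, 0, 0, 0, 1], [0, 0, -0.035, 0, 0, 0, 1], [0, 0, -0.065, 0, 0, 0, 1], [0, 0, -0.085, 0, 0, 0, 1], [0.001, -0.01, -0.09, 0, 0, 0, 1], [0.004, -0.035, -0.09, 0, 0, 0, 1], [0.008, -0.07, -0.09, 0, 0, 0, 1], [0.012, -0.11, -0.09, 0, 0, 0, 1], [0.016, -0.145, -0.09, 0, 0, 0, 1], [0.018, -0.17, -0.09, 0, 0, 0, 1], [0.019, -0.18, -0.09, 0, 0, 0, 1], [0.019, -0.18, -0.09, 0, 0, 0, 1]])

```text
time_s: 3.8
tool_pos: [499.4, 195.6, 140.9]
orientation: [0.0, 0.974, 0.225, -0.0]
force: [-1.0, -0.2, -0.8]
finger_gap: 0.691
grip_force: 11.9
```

```bash
python3 - <<'E'
from h import *
from cell import robot
s=robot.sense(); print(s["tool_pos"],s["finger_gap"],s["grip_force"],s["force"])
a=robot.grab_frame("top"); b=robot.grab_frame("wrist"); cv2.imwrite("pics/p3.png",cv2.resize(np.hstack([a[100:380,40:320],b[:280,:]]),(800,267)))
E
```

```text
[499.35049925 195.56102335 140.87956637] 0.6911673685161771 11.90470280682348 [-0.99656777 -0.23815565 -0.84030086]
```

View pics/p3.png

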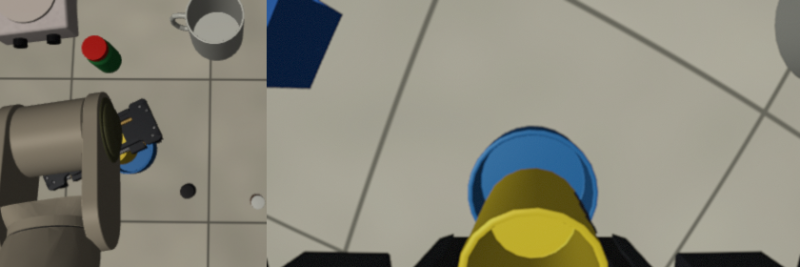

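The picture shows the yellow beaker held upright above the dish, on its left-right midline at about (533,185) in the wrist half. I'll lower it in and slow down near the floor.

Call:
play_rows(targets=[[0.001, 0, 0.01, 0, 0, 0, 1], [0.001, 0, 0.025, 0, 0, 0, 1], [0.001, 0, 0.045, 0, 0, 0, 1], [0.001, 0, 0.06, 0, 0, 0, 1], [0.001, 0, 0.07, 0, 0, 0, 1], [0.001, 0, 0.076, 0, 0, 0, 1], [0.001, 0, 0.079, 0, 0, 0, 1], [0.001, 0, 0.081, 0, 0, 0, 1], [0.001, 0, 0.0825, 0, 0, 0, 1], [0.001, 0, 0.0825, 0, 0, 0, 1], [0.001, 0, 0.0825, 0, 0, 0, 1]])

```text
time_s: 5.0
tool_pos: [501.1, 195.2, 59.0]
orientation: [0.0, 0.975, 0.224, 0.0]
force: [-0.4, -1.1, -1.6]
finger_gap: 0.693
grip_force: 11.9
```

Call:
play_rows(targets=[[0, 0, 0.0005, 0, 0, 0, 1], [0, 0, 0.001, 0, 0, 0, 1], [0, 0, 0.0015, 0, 0, 0, 1], [0, 0, 0.002, 0, 0, 0, 1], [0, 0, 0.002, 0, 0, 0, 1]])

```text
time_s: 5.5
tool_pos: [501.0, 195.1, 56.9]
orientation: [0.0, 0.975, 0.224, 0.0]
force: [-1.1, -0.3, 0.5]
finger_gap: 0.689
grip_force: 11.9
```

Call:
play_rows(targets=[[0, 0, 0.0004, 0, 0, 0, 1], [0, 0, 0.0008, 0, 0, 0, 1], [0, 0, 0.0008, 0, 0, 0, 1]])

```text
time_s: 5.8
tool_pos: [501.0, 195.1, 56.8]
orientation: [0.0, 0.975, 0.224, 0.0]
force: [-3.1, -1.5, 9.2]
finger_gap: 0.69
grip_force: 12.0
```

Contact is at the expected height with 9 N, so I'll release and rise.

Call:
play_rows(targets=[[0, 0, -0.0004, 0, 0, 0, -0.38], [0, 0, -0.0004, 0, 0, 0, -0.5], [0, 0, -0.0004, 0, 0, 0, -1], [0, 0, -0.0004, 0, 0, 0, -1], [0, 0, -0.01, 0, 0, 0, -1], [0, 0, -0.035, 0, 0, 0, -1], [0, 0, -0.07, 0, 0, 0, -1], [0, 0, -0.115, 0, 0, 0, -1], [0, 0, -0.15, 0, 0, 0, -1], [0, 0, -0.17, 0, 0, 0, -1], [0, 0, -0.18, 0, 0, 0, -1], [0, 0, -0.18, 0, 0, 0, -1]])

```text
time_s: 7.0
tool_pos: [501.2, 195.1, 237.0]
orientation: [0.0, 0.975, 0.224, 0.001]
force: [0.3, 0.1, -0.2]
finger_gap: 0.999
grip_force: 0.0
```

```bash
python3 - <<'E'
from h import *
from cell import robot
s=robot.sense(); c=robot.get_calibration("wrist"); im=robot.grab_frame("wrist"); cv2.imwrite("pics/w4.png",im)
print(s["tool_pos"],s["force"])
m=mask(im,(18,110,50),(36,255,255),proj(c,[[501,195,85]])[0])
print("yellow",m.sum(),fit([(c,m)],[501,195],62,80,5), "upper part only",)
d=mask(im,(98,110,30),(120,255,255),proj(c,[[501,195,40]])[0]); print("dish",fit([(c,np.maximum(d,0))],[501,195],100,48))
t=np.array([538,-250.5]); print("world to orange",t-s["tool_pos"][:2], tool([*(t-s["tool_pos"][:2]),0],s["orientation"]))
E
```

```text
[501.15542792 195.14128163 236.98123563] [ 0.32044786  0.14902938 -0.20565031]
yellow 4086.0 (array([501.21820623, 193.84902652]), np.float64(0.027274385035463037)) upper part only
dish (array([500.57343478, 193.42096545]), np.float64(0.043391173122782074))
world to orange [  36.84457208 -445.64128163] [-1.61426827e+02  4.17007250e+02 -8.72445647e-02]
```

View pics/w4.png

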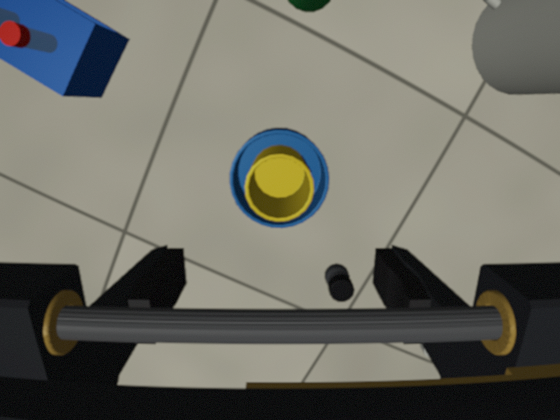

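The yellow beaker (280,188) stands in the dish (279,177) with a clear ring around it. Next is the orange beaker, top (418,237) and scene (141,187). The purple look-alike at top (374,262) stays put. I'll turn -1.12 rad so the fingers close along world x, clear of the purple one.

Call:
play_rows(targets=[[-0.161, 0.417, 0, 0, 0, -1.12, -1], [-0.161, 0.417, 0, 0, 0, -1.12, -1], [-0.161, 0.417, 0, 0, 0, -1.12, -1], [-0.161, 0.417, 0, 0, 0, -1.12, -1], [-0.161, 0.417, 0, 0, 0, -1.12, -1], [-0.161, 0.417, 0, 0, 0, -1.12, -1], [-0.161, 0.417, 0, 0, 0, -1.12, -1], [-0.161, 0.417, 0, 0, 0, -1.12, -1], [-0.161, 0.417, 0, 0, 0, -1.12, -1], [-0.161, 0.417, 0, 0, 0, -1.12, -1], [-0.161, 0.417, 0, 0, 0, -1.12, -1], [-0.161, 0.417, 0, 0, 0, -1.12, -1]])

```text
time_s: 8.25
tool_pos: [537.7, -250.3, 234.3]
orientation: [-0.002, 0.707, 0.707, -0.0]
force: [0.3, -0.3, 0.0]
finger_gap: 1.002
grip_force: 0.0
```

```bash
python3 - <<'E'
from h import *
from cell import robot
s=robot.sense(); c=robot.get_calibration("wrist"); im=robot.grab_frame("wrist"); cv2.imwrite("pics/w5.png",im)
print(s["tool_pos"],s["orientation"],s["qpos"])
a=proj(c,[[538,-250.5,80]])[0]; m=mask(im,(3,140,50),(15,255,255),a); r=fit([(c,m)],[538,-250.5],42,110); print(a,m.sum(),r)
m=mask(im,(120,70,15),(165,255,255),proj(c,[[491,-173,80]])[0]); print("purple",m.sum(),fit([(c,m)],[491,-173],42,110))
print(tool([*(r[0]-s["tool_pos"][:2]),0],s["orientation"]))
E
```

```text
[ 537.71536651 -250.26197018  234.27719359] [-1.61675394e-03  7.07144256e-01  7.07067448e-01 -1.05567240e-04] [-6.35149724e-01  4.61510032e-01  1.17746512e+00  2.76004813e-04
  1.50584618e+00 -6.35059458e-01]
[280.44299413 187.74392588] 2532.0 (array([ 537.05416369, -251.48107874]), np.float64(0.07055261283028219))
purple 2621.0 (array([ 491.34290689, -173.96433593]), np.float64(0.07433923588512092))
[-1.21917932e+00 -6.61071596e-01 -9.95131771e-04]
```

View pics/w5.png

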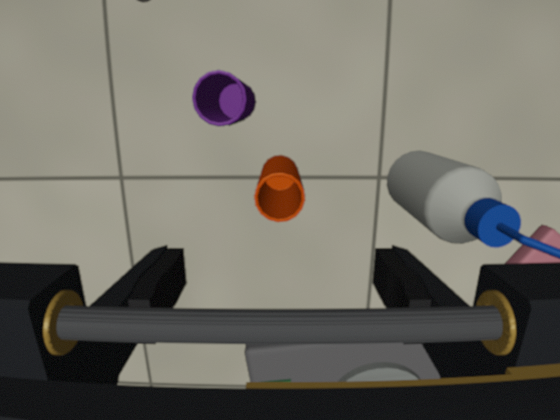

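The wrist view shows orange at (280,190), directly under the tool, purple at (222,98), and the wash bottle at (440,195), outside the gripper's swept area. I'll descend to TCP z = 81.

Call:
play_rows(targets=[[-0.001, -0.0005, 0.02, 0, 0, 0, -1], [-0.001, -0.0005, 0.055, 0, 0, 0, -1], [-0.001, -0.0005, 0.09, 0, 0, 0, -1], [-0.001, -0.0005, 0.12, 0, 0, 0, -1], [-0.001, -0.0005, 0.14, 0, 0, 0, -1], [-0.001, -0.0005, 0.15, 0, 0, 0, -1], [-0.001, -0.0005, 0.153, 0, 0, 0, -1], [-0.001, -0.0005, 0.153, 0, 0, 0, 0], [-0.001, -0.0005, 0.153, 0, 0, 0, 0.5], [-0.001, -0.0005, 0.153, 0, 0, 0, 1], [-0.001, -0.0005, 0.153, 0, 0, 0, 1], [-0.001, -0.0005, 0.153, 0, 0, 0, 1]], newtons=10)

```text
time_s: 9.5
tool_pos: [537.8, -251.5, 83.3]
orientation: [0.0, 0.707, 0.707, 0.0]
force: [-0.3, -0.1, 0.6]
finger_gap: 0.571
grip_force: 0.0
```

Call:
play_rows(targets=[[0, 0, 0, 0, 0, 0, 1], [0, 0, 0, 0, 0, 0, 1]])

```text
time_s: 9.7
tool_pos: [537.7, -251.4, 83.1]
orientation: [0.0, 0.707, 0.707, -0.0]
force: [-0.1, 0.3, 0.4]
finger_gap: 0.48
grip_force: 10.0
```

Call:
play_rows(targets=[[0, 0, -0.01, 0, 0, 0, 1], [0, 0, -0.035, 0, 0, 0, 1], [0, 0, -0.07, 0, 0, 0, 1], [0, 0, -0.105, 0, 0, 0, 1], [0, 0, -0.13, 0, 0, 0, 1], [0, 0, -0.145, 0, 0, 0, 1], [0, 0, -0.15, 0, 0, 0, 1], [0.01, -0.001, -0.15, 0, 0, 0, 1], [0.03, -0.003, -0.15, 0, 0, 0, 1], [0.06, -0.006, -0.15, 0, 0, 0, 1], [0.095, -0.009, -0.15, 0, 0, 0, 1], [0.13, -0.012, -0.15, 0, 0, 0, 1]])

```text
time_s: 10.9
tool_pos: [524.5, -118.6, 231.9]
orientation: [-0.001, 0.707, 0.708, -0.0]
force: [1.4, 0.6, -0.4]
finger_gap: 0.478
grip_force: 10.0
```

Call:
play_rows(targets=[[0.035, -0.003, 0, 0, 0, 0, 1], [0.07, -0.006, 0, 0, 0, 0, 1], [0.105, -0.009, 0, 0, 0, 0, 1], [0.14, -0.012, 0, 0, 0, 0, 1], [0.175, -0.015, 0, 0, 0, 0, 1], [0.21, -0.018, 0, 0, 0, 0, 1], [0.24, -0.02, 0, 0, 0, 0, 1], [0.27, -0.022, 0, 0, 0, 0, 1], [0.29, -0.0235, 0, 0, 0, 0, 1], [0.305, -0.0245, 0, 0, 0, 0, 1], [0.313, -0.025, 0, 0, 0, 0, 1], [0.316, -0.025, 0, 0, 0, 0, 1]])

```text
time_s: 12.1
tool_pos: [499.7, 195.3, 232.6]
orientation: [-0.0, 0.706, 0.708, -0.0]
force: [0.3, 0.8, 0.7]
finger_gap: 0.485
grip_force: 10.0
```

Call:
play_rows(targets=[[0, 0, 0, 0, 0, 0, 1], [0, 0, 0, 0, 0, 0, 1], [0, 0, 0, 0, 0, 0, 1]])

```text
time_s: 12.4
tool_pos: [500.4, 194.0, 232.9]
orientation: [0.0, 0.707, 0.707, -0.0]
force: [0.0, -0.1, -0.4]
finger_gap: 0.482
grip_force: 10.0
```

```bash
python3 - <<'E'
from h import *
from cell import robot
s=robot.sense(); c=robot.get_calibration("wrist"); im=robot.grab_frame("wrist"); p=s["tool_pos"]
print(p,s["finger_gap"],s["grip_force"])
m=mask(im,(3,140,50),(15,255,255),proj(c,[[p[0],p[1],p[2]+27]])[0]); print("orange at rim",m.sum(),fit([(c,m)],p[:2],42,110,p[2]-83))
d=mask(im,(98,110,30),(120,255,255),proj(c,[[501,195,30]])[0]); print("dish",d.sum(),fit([(c,d)],[501,194],100,48))
cv2.imwrite("pics/w6.png",np.hstack([im[60:400,130:430],cv2.resize(robot.grab_frame("scene")[80:250,260:460],None,fx=2,fy=2)]))
E
```

```text
[500.38037477 193.97159531 232.94295289] 0.4821348427257007 9.999955761741148
orange at rim 10284.0 (array([499.97129281, 195.36277029]), np.float64(0.20187079110134915))
dish 7208.0 (array([501.59463501, 193.17488098]), np.float64(0.12918924506539575))
```

View pics/w6.png

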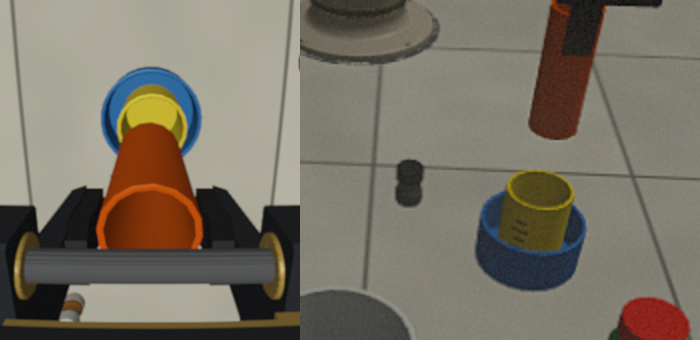

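The orange beaker hangs upright over the nest, lined up with the yellow mouth (wrist crop (152,118), scene crop (538,190)). I'll lower it to just inside the rim first and check the forces.

Call:
play_rows(targets=[[0, 0.0005, 0.01, 0, 0, 0, 1], [0, 0.0005, 0.03, 0, 0, 0, 1], [0, 0.0005, 0.045, 0, 0, 0, 1], [0, 0.0005, 0.055, 0, 0, 0, 1], [0, 0.0005, 0.06, 0, 0, 0, 1], [0, 0.0005, 0.065, 0, 0, 0, 1], [0, 0.0005, 0.07, 0, 0, 0, 1], [0, 0.0005, 0.075, 0, 0, 0, 1], [0, 0.0005, 0.08, 0, 0, 0, 1], [0, 0.0005, 0.08, 0, 0, 0, 1]])

```text
time_s: 13.5
tool_pos: [500.5, 194.6, 152.4]
orientation: [-0.0, 0.707, 0.707, -0.0]
force: [-0.3, 0.8, -0.7]
finger_gap: 0.477
grip_force: 10.0
```

Call:
play_rows(targets=[[0, 0, 0.008, 0, 0, 0, 1], [0, 0, 0.018, 0, 0, 0, 1], [0, 0, 0.028, 0, 0, 0, 1], [0, 0, 0.038, 0, 0, 0, 1], [0, 0, 0.046, 0, 0, 0, 1], [0, 0, 0.051, 0, 0, 0, 1], [0, 0, 0.054, 0, 0, 0, 1], [0, 0, 0.056, 0, 0, 0, 1], [0, 0, 0.057, 0, 0, 0, 1], [0, 0, 0.0575, 0, 0, 0, 1], [0, 0, 0.058, 0, 0, 0, 1], [0, 0, 0.058, 0, 0, 0, 1]])

```text
time_s: 14.7
tool_pos: [500.8, 194.6, 95.0]
orientation: [0.0, 0.707, 0.707, 0.0]
force: [-0.0, 0.3, -1.3]
finger_gap: 0.482
grip_force: 10.0
```

Call:
play_rows(targets=[[0, 0, 0.0005, 0, 0, 0, 1], [0, 0, 0.001, 0, 0, 0, 1], [0, 0, 0.0013, 0, 0, 0, 1], [0, 0, 0.0013, 0, 0, 0, 1]])

```text
time_s: 15.1
tool_pos: [500.7, 194.6, 93.6]
orientation: [-0.0, 0.707, 0.707, -0.0]
force: [0.3, 0.0, -0.3]
finger_gap: 0.481
grip_force: 10.0
```

Call:
play_rows(targets=[[0, 0, 0.0004, 0, 0, 0, 1], [0, 0, 0.0008, 0, 0, 0, 1], [0, 0, 0.0008, 0, 0, 0, 1]])

```text
time_s: 15.4
tool_pos: [500.8, 194.6, 93.1]
orientation: [0.0, 0.707, 0.707, 0.0]
force: [-1.0, 0.1, 2.6]
finger_gap: 0.477
grip_force: 10.0
```

Contact is at exactly the expected height. Releasing.

Call:
play_rows(targets=[[0, 0, 0.0002, 0, 0, 0, 0], [0, 0, 0.0002, 0, 0, 0, -0.1], [0, 0, 0.0002, 0, 0, 0, -0.6], [0, 0, 0.0002, 0, 0, 0, -1], [0, 0, 0, 0, 0, 0, -1], [0, 0, -0.015, 0, 0, 0, -1], [0, 0, -0.05, 0, 0, 0, -1], [0, 0, -0.09, 0, 0, 0, -1], [0, 0, -0.13, 0, 0, 0, -1], [0, 0, -0.155, 0, 0, 0, -1], [0, 0, -0.17, 0, 0, 0, -1], [0, 0, -0.17, 0, 0, 0, -1]])

```text
time_s: 16.6
tool_pos: [501.3, 194.7, 264.8]
orientation: [0.001, 0.707, 0.707, 0.002]
force: [0.9, -0.5, -0.6]
finger_gap: 1.003
grip_force: 0.0
```

```bash
python3 - <<'E'
from h import *
from cell import robot
s=robot.sense(); p=s["tool_pos"]; c=robot.get_calibration("wrist"); im=robot.grab_frame("wrist")
m=mask(im,(3,140,50),(15,255,255),proj(c,[[501,194,118]])[0]); print(p,"orange",m.sum(),fit([(c,m)],[501,194],42,110,10))
cv2.imwrite("pics/w7.png",np.hstack([im[:400,130:430],cv2.resize(robot.grab_frame("scene")[60:310,60:460],(500,312))[:,:] if 0 else cv2.copyMakeBorder(cv2.resize(robot.grab_frame("scene")[60:310,60:460],(500,312)),0,88,0,0,0)]))
E
```

```text
[501.28609606 194.73293613 264.79719348] orange 2163.0 (array([499.77152955, 194.5692891 ]), np.float64(0.08706680083036451))
```

View pics/w7.png

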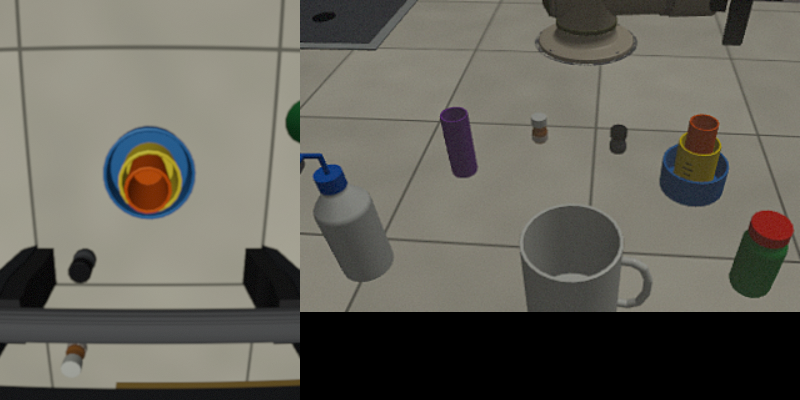

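The nest stands upright (wrist crop (149,185), scene crop (697,160)) and the bystanders haven't moved. The gripper is clear, so I'm handing in.

```bash
python3 -c "
from cell import robot
print(robot.hand_in())"
```

```text
the job is handed in; nothing more can be done
None
```

The nest is done and handed in at about 17 s: the yellow beaker stands in the blue dish and the orange tall beaker in the yellow one, both lowered until they touched the floor, with the dish and bystanders left in place.

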